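# Put the bottle back in the rack by sliding it

### The job

One tall white bottle has been left standing out on the bench of the vaccine store. Without gripping or lifting it, push it gently with the fingertips, touching only its lower half so that it slides along upright instead of tipping, into the one empty bay of the bottle rack, until it stands against the back of the bay like the other two. Leave the other bottles and the things lying about where they are.

Things in the scene. Friction and masses are not known exactly. Their poses are not given: they have to be found in the camera images.
- bottle: Bottle left out on the bench: round, white plastic, grey cap, 238 mm tall. Plain cylinder of 64 mm diameter up to 150 mm, shoulder to 186 mm, neck 37 mm at most. 0.45 to 0.85 kg, friction with the bench 0.5 to 0.7: pushed below about 40 mm height it slides, pushed higher up it topples. Only its lower half (below 115 mm) may be touched. Origin at the centre of its underside, z up along it.
- bottle_a: One of two more of the same bottle, already put away in the rack, each against the back of its own bay. Origin at the centre of its underside, z up. Leave it where it is.
- bottle_b: One of two more of the same bottle, already put away in the rack, each against the back of its own bay. Origin at the centre of its underside, z up. Leave it where it is.
- rack: Grey steel bottle rack fixed to the bench, open front towards the robot's left; no floor (bottles stand on the bench). Back panel 256 wide, 130 high; four fins 4 thick, 40 high (front edges sleeved, 9 round) run 95 mm forward at 84 mm spacing: three bays 80 mm wide. Origin on the bench, middle of the panel's inner face; x points into the bays towards the panel, y along the panel, z up.
- bay0 (a point): Point on the bench where a bottle's centre stands when put away in the bay at the rack's -y end: 34 mm in front of the back panel, half-way between the fins (a bottle touching the panel has its centre 32 mm from it). Axes as the rack's. Two of the three bays hold bottle_a and bottle_b, one is empty; which one varies.
- bay1 (a point): The same point of the middle bay.
- bay2 (a point): The same point of the bay at the rack's +y end.
- ice_pack_a: White flat ice pack, 160 x 95 x 30 mm, with a blue screw plug at one end. Origin at the centre of its underside, x along its length. Loose bystander on the bench: leave it where it is.
- ice_pack_b: Another ice pack, 160 x 95 x 30 mm. Origin at the centre of its underside, x along its length. Loose bystander on the bench: leave it where it is.
- vial_carton: Small closed vial carton, 62 x 85 x 58 mm high. Origin at the centre of its underside. Loose bystander on the bench: leave it where it is.
- logger: White temperature logger lying flat, 62 x 105 x 20 mm, black screen. Origin at the centre of its underside, y along its length. Loose bystander on the bench: leave it where it is.
- tape_roll: Roll of packing tape lying flat, 96 mm diameter, 48 mm high. Origin at the centre of its underside. Loose bystander on the bench: leave it where it is.
- marker: Marker pen lying down, 125 mm long, 19 mm thick. Origin on the bench under about its middle, x along the pen. Loose bystander on the bench: leave it where it is.
Things that resemble listed ones, but are neither listed nor needed, are in the scene too. Leave any green look-alike of the bottle alone. What is shaped like the bottle_a but turquoise is not meant.

How it is judged (in metres and radians):
At the end, for the whole second after the job is handed in: The bottle stands upright (within 0.05 rad) and at rest on the bench inside the empty bay, at most 10 mm short of touching the back panel; the two other bottles are upright and within 15 mm, and the bystanders within 20 mm, of where they were (((x of bottle in the frame of bay0 between -0.008 and 0.008 m and y of bottle in the frame of bay0 between -0.013 and 0.013 m) or (x of bottle in the frame of bay1 between -0.008 and 0.008 m and y of bottle in the frame of bay1 between -0.013 and 0.013 m) or (x of bottle in the frame of bay2 between -0.008 and 0.008 m and y of bottle in the frame of bay2 between -0.013 and 0.013 m)) and angle between each of bottle, bottle_a, bottle_b's own z axis and vertical below 0.05 rad and height (world z) of bottle between -0.005 and 0.005 m and linear speed of bottle below 0.01 m/s and distance of each of bottle_a, bottle_b from where it was at the start of the episode below 0.015 m and distance of each of ice_pack_a, ice_pack_b, vial_carton, logger, tape_roll, marker from where it was at the start of the episode below 0.02 m).
It fails at once if the bottle tips (more than 0.2 rad) or is lifted off the bench (12 mm) (angle between bottle's own z axis and vertical above 0.2 rad or height (world z) of bottle above 0.012 m).
It fails at once if the bottle is squeezed or pushed hard (over 35 N) (contact force between the fingers and bottle above 35 N).
It fails at once if the robot touches the upper half of the bottle (contact force between any of the fingers, the arm and bottle_c1 above 0.5 N or contact force between any of the fingers, the arm and bottle_c2 above 0.5 N or contact force between any of the fingers, the arm and bottle_c3 above 0.5 N).
It fails at once if one of the two bottles in the rack is moved or tipped (distance of any of bottle_a, bottle_b from where it was at the start of the episode above 0.02 m or angle between any of bottle_a, bottle_b's own z axis and vertical above 0.2 rad).
It fails at once if a thing lying about is moved (distance of any of ice_pack_a, ice_pack_b, vial_carton, logger, tape_roll, marker from where it was at the start of the episode above 0.025 m).
It also fails if it takes over 50 s, if anything falls off the work surface, if the arm or the gripper's body presses on something with over 40 N, if the wrist force passes 120 N, or if a joint passes its speed limit or range.

### The arm

A 6-joint arm with a two-finger parallel gripper is mounted at the origin on the work surface. World frame = base frame: x ahead of the robot, y to its left, z up, the work surface at z = 0. Lengths are in m, angles in degrees, forces in N, time in s.
With the tool pointing down it reaches from about 0.375 to 0.9 m from the base axis. Payload 3.1 kg.
Tool frame: the origin (TCP) lies midway between the tips of the shut fingers; the grasp point (between the pads) lies 19 mm behind it; z points along the fingers, y is the direction in which the jaws open and shut (so a half turn about z gives the same grasp; the last joint's range is limited). The gripper opens to 87 mm and grips with 3 to 60 N. Pads are 19 mm wide; open, the fingers measure 117 mm over their backs; the gripper's body (75 mm by 190 mm) begins 51 mm behind the grasp point.
Start: joints at [-78.696, 30.224, 82.088, -0, 67.689, -10.227], TCP at [0.229, -0.581, 0.223] pointing down, gripper open.
Joint ranges: [-176.69, 176.69], [-43.24, 126.21], [12.49, 139.97], [-82, 262], [0, 151.66], [-163.58, 163.58]. Speed limits (degrees/s): [159.86, 159.86, 180, 180, 180, 180].

### API

Orientations are given as a 3x3 rotation matrix whose columns are the frame's x, y, z axes.
In Python, from rig import status, vision, bot, models gives the robot as it stands.
- The arm moves only by the tool send_rows, never from a script. Its argument "moves" is a list of rows, each a list of 7 numbers: the shift along the tool's x, y, z in units of 25 mm (1.0 is 25 mm), then the turn, a rotation vector about the tool's x, y, z in units of 10 degrees (1.0 is 10 degrees), then the closure, from -1 (fully open) to 1 (shut), so that 0 is half open. In form: [[dx, dy, dz, rx, ry, rz, hand], ...]. A call has 1 to 12 rows; each row shifts and turns the commanded pose from where the row before left it, along the tool's axes as they then stand; what a row does not reach is not made up. A row lasts 1/8 s, in which the tool goes at most 62.5 mm and 10.7 degrees, less where a joint would pass 70% of its speed; a pose out of reach is approached as far as the arm can. A call is refused whole if a number of a shift passes 1 or a number of a turn 1, either way. A call with a gripper value outside its range is refused whole. The fingers move at their own pace and stop on an object; the grip force is fixed at half the most. Time passes only in rows, so rows that do not move let the fingers close. It gives the time, the measured TCP pose, the force and the opening at its end, in the units of the state.
- status.read_state(): the state, without advancing time (a new reading comes with each control period).
- vision.capture(name): name is "side" or "top"; returns a dict with "img" (384x512x3 uint8, red, green, blue), "depth" (384x512 float32, m along the optical axis (not along the pixel's ray), 0 where there is no reading), "fx", "fy", "cx", "cy" (pixels), "pose" (4x4, takes a point from camera to world coordinates). Camera axes: x right, y up, looking along -z (the intrinsics and any distortion apply to the point x, -y, -z); pixel columns grow to the right and rows downward; lengths in m; the calibration is good to about 2 mm. A picture is of the moment at which its call begins.
- bot.hand_in(): hands the job in, once; it reports no verdict.
Trained networks look in the newest picture that a camera, given by its name, has taken for a name from the list of things; names that differ only in an ending like _2 or _b are one class to them, and where a whole thing is asked for, a point or a joint stands for the part that bears it (a point fixed in the world has none). Each returns a list of dicts, best first, with "confidence" (0 to 1); they miss things now and then, are a little off and sometimes report something else, mostly with a low value. They report only what shows in the picture. A call takes as long as a camera call. They do not tell look-alikes from the thing itself.
- models.masks_of(camera, name): "mask" (384x512 bool, what is visible of it) and "extent" ([left, top, right, bottom] in pixels, round what is visible of it).
- models.landmark_of(camera, name): "point" ([column, row] in pixels: a listed point, or the origin of a listed thing).
The state is a dict: "time_s": time; "joint_positions": joint angles; "qvel": joint speeds; "tau": joint torques, N m; "position": TCP position; "tcp_rot": TCP orientation; "force": force on the tool from outside, world axes, zero at the start; "moment": the same for the moment, N m; "opening": opening from 0.0 (shut) to 1.0 (fully open).
Only numpy, scipy, OpenCV 4.12 (cv2) and the standard library are available. Lean on these libraries where they do the work, as an engineer would, in place of code of your own. Each camera call takes 0.05 s, during which the arm holds its last target.

## Working session

There is one attempt and no reset: what is moved stays moved. The work goes in short steps, Python scripts to look and compute and a tool call to move; the robot and the scene stay as the last step left them, time stands still between calls to the robot, and variables do not carry over. Pictures are saved under pics/ and viewed, and the job is handed in when it is done.

Besides the shell and the picture viewer there is one more tool, called after "Emit:" by a JSON object that holds its "api" and its "payload". send_rows: Moves the arm, as the interface text tells. Its arguments: {"type":"object","properties":{"moves":{"type":"array"}},"required":["moves"]}

```bash
mkdir -p pics; cat > h.py <<'E'
import numpy as np,cv2
from rig import status,vision,bot,models
def world(c,u,v,d=None):
    if d is None: d=c["depth"][v.astype(int),u.astype(int)]
    p=np.stack([(u-c["cx"])/c["fx"]*d,-(v-c["cy"])/c["fy"]*d,-d,np.ones_like(d)],-1)
    return (p@c["pose"].T)[...,:3]
def cloud(c):
    v,u=np.mgrid[:384,:512]; return world(c,u.ravel().astype(float),v.ravel().astype(float),c["depth"].ravel().astype(float)).reshape(384,512,3)
E
python3 - <<'E'
from h import *
s=status.read_state();print(s["time_s"],s["position"],s["tcp_rot"],s["opening"],s["force"])
for n in ["side","top"]:
    c=vision.capture(n);cv2.imwrite(f"pics/{n}0.png",c["img"][...,::-1]);print(n,c["pose"].round(3),c["fx"],[k for k in c])
    P=cloud(c)
    for o in ["bottle","rack","ice_pack_a","vial_carton","logger","tape_roll","marker"]:
        for m in models.masks_of(n,o):
            q=P[m["mask"]&(c["depth"]>0)]
            print(o,round(m["confidence"],2),np.round(m["extent"]),q.min(0).round(3) if len(q) else 0,q.max(0).round(3) if len(q) else 0, c["img"][m["mask"]].mean(0).round())
    for o in ["bay0","bay1","bay2","rack","bottle"]:
        print(o,[(round(m["confidence"],2),np.round(m["point"])) for m in models.landmark_of(n,o)])
E
```

```text
0.0 [ 0.22926065 -0.58066755  0.22158095] [[ 9.30210742e-01  3.67025586e-01 -4.41449791e-04]
 [ 3.67025685e-01 -9.30208502e-01  2.07108146e-03]
 [ 3.49499539e-04 -2.08856564e-03 -9.99997758e-01]] 0.9957456786865905 [ 0.57135795 -1.0766073  -0.61378101]
side [[ 0.981 -0.125  0.148  0.661]
 [ 0.193  0.588 -0.785 -0.611]
 [ 0.011  0.799  0.601  0.563]
 [ 0.     0.     0.     1.   ]] 364.5940279617841 ['img', 'depth', 'fx', 'fy', 'cx', 'cy', 'pose']
bottle 0.83 [178. 204. 220. 286.] [ 0.476 -0.288 -0.003] [ 0.538 -0.095  0.239] [131. 133. 128.]
bottle 0.82 [238.  95. 270. 194.] [ 0.402  0.075 -0.002] [0.552 0.569 0.238] [55. 79. 58.]
bottle 0.79 [131. 184. 181. 270.] [ 0.236 -0.28  -0.004] [0.478 0.051 0.238] [114. 115. 111.]
bottle 0.71 [280. 110. 314. 211.] [ 0.59   0.036 -0.001] [0.654 0.463 0.239] [119. 121. 115.]
bottle 0.58 [ 58. 166. 119. 283.] [ 0.237 -0.248 -0.001] [ 0.322 -0.1    0.238] [50. 93. 91.]
rack 0.68 [109. 252. 288. 374.] [ 0.33  -0.348 -0.004] [ 0.646 -0.182  0.134] [75. 80. 81.]
rack 0.65 [307. 123. 341. 154.] [ 0.627  0.075 -0.001] [0.725 0.44  0.153] [108.  91.  7
[... 2086 characters left out ...]
0.005] [0.454 0.191 0.032] [128. 129. 124.]
tape_roll 0.65 [144. 121. 179. 157.] [ 0.627  0.311 -0.004] [0.721 0.418 0.058] [139. 115.  84.]
marker 0.51 [234.  94. 276. 115.] [ 0.748  0.032 -0.004] [0.802 0.144 0.025] [156. 156. 150.]
bay0 [(0.98, array([383., 165.])), (0.76, array([372., 224.])), (0.62, array([373., 195.]))]
bay1 [(0.98, array([383., 165.])), (0.76, array([372., 224.])), (0.62, array([373., 195.]))]
bay2 [(0.98, array([383., 165.])), (0.76, array([372., 224.])), (0.62, array([373., 195.]))]
rack [(0.96, array([390., 195.]))]
bottle [(0.96, array([372., 222.])), (0.78, array([378., 194.])), (0.7, array([265., 156.])), (0.69, array([249., 194.])), (0.68, array([368., 266.]))]
```

```bash
python3 - <<'E'
from h import *
for n in ["side","top"]:
    i=cv2.imread(f"pics/{n}0.png");cv2.imwrite(f"pics/{n}0b.png",cv2.resize(i,(800,600),interpolation=cv2.INTER_CUBIC))
i=cv2.imread("pics/top0.png")[70:300,220:440];cv2.imwrite("pics/crop0.png",cv2.resize(i,None,fx=2.6,fy=2.6,interpolation=cv2.INTER_CUBIC))
E
```

```text
(no output)
```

View pics/side0b.png

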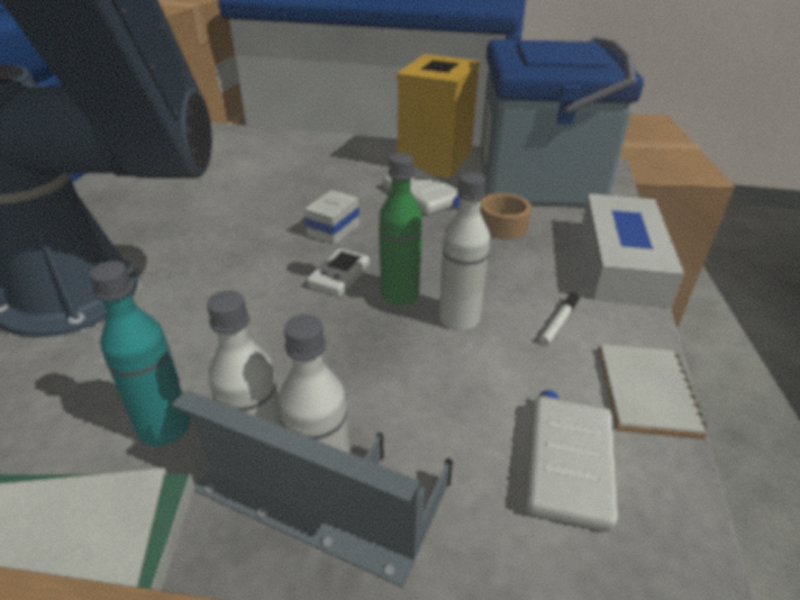

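View pics/crop0.png

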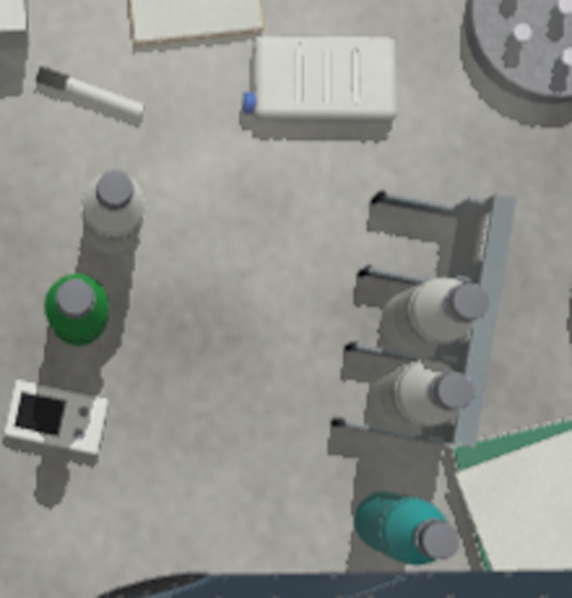

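The side view shows the free white bottle at about (465,255) in the 800x600 picture. The green look-alike stands next to it at (400,240). The empty bay is at the far-x end of the rack. Next I'll fit the rack and the bottles.

```bash
cat > fit.py <<'E'
from h import *
from scipy.optimize import least_squares
def bottle_fit(Ps,xy,zmax=0.145):
    # fit circle r=32 on wall points
    q=np.concatenate(Ps).reshape(-1,3);m=(q[:,2]>0.02)&(q[:,2]<zmax)&(np.hypot(q[:,0]-xy[0],q[:,1]-xy[1])<0.05);q=q[m]
    r=least_squares(lambda c:np.hypot(q[:,0]-c[0],q[:,1]-c[1])-.032,xy,loss="soft_l1",f_scale=.002)
    return r.x.round(4),len(q)
def cap_fit(P,xy):
    q=P.reshape(-1,3);m=(q[:,2]>0.232)&(q[:,2]<.25)&(np.hypot(q[:,0]-xy[0],q[:,1]-xy[1])<0.04);q=q[m]
    return ((q.min(0)+q.max(0))/2)[:2].round(4),q.mean(0).round(4),len(q)
E
python3 - <<'E'
from fit import *
cs=vision.capture("side");ct=vision.capture("top");S=cloud(cs);T=cloud(ct)
cv2.imwrite("pics/top1.png",cv2.resize(ct["img"][...,::-1],(800,600)))
for n,xy in dict(b=(.621,.07),a=(.425,-.25),c=(.507,-.26),green=(.522,.108)).items():
    print(n,"side",bottle_fit([S],xy),"top",bottle_fit([T],xy),"both",bottle_fit([S,T],xy),"capT",cap_fit(T,xy),"capS",cap_fit(S,xy))
for nm,P in(("S",S),("T",T)):
    q=P.reshape(-1,3);box=(q[:,0]>.36)&(q[:,0]<.66)&(q[:,1]>-.36)&(q[:,1]<-.15)
    t=q[box&(abs(q[:,2]-.13)<.006)&(q[:,1]<-.26)]
    print(nm,"panel top",len(t)); 
    if len(t)>10:
        print(cv2.fitLine(t[:,:2].astype(np.float32),cv2.DIST_HUBER,0,.01,.01).ravel(),t.min(0),t.max(0))
    f=q[box&(abs(q[:,2]-.04)<.004)&(q[:,0]>.53)&(q[:,1]>-.30)]
    print("fin",len(f));print(f[np.argsort(f[:,0])][::max(1,len(f)//25)].round(3).tolist())
E
```

```text
b side (array([0.6221, 0.0702]), 1274) top (array([0.6248, 0.0685]), 139) both (array([0.6225, 0.0701]), 1413) capT (array([0.6238, 0.0696]), array([0.6239, 0.0688, 0.2375]), 143) capS (array([0.6216, 0.0687]), array([0.6226, 0.0651, 0.2361]), 124)
a side (array([ 0.4221, -0.2485]), 2350) top (array([ 0.421 , -0.2468]), 636) both (array([ 0.4219, -0.2482]), 2986) capT (array([ 0.426 , -0.2375]), array([ 0.4262, -0.2374,  0.2376]), 156) capS (array([ 0.4243, -0.237 ]), array([ 0.4252, -0.2394,  0.2363]), 307)
c side (array([ 0.5032, -0.2649]), 2144) top (array([ 0.5025, -0.2612]), 539) both (array([ 0.5028, -0.2641]), 2683) capT (array([ 0.5071, -0.2565]), array([ 0.5074, -0.2559,  0.2374]), 152) capS (array([ 0.5057, -0.2566]), array([ 0.5067, -0.2584,  0.2364]), 356)
green side (array([0.5204, 0.1104]), 1176) top (array([0.5229, 0.1086]), 63) both (array([0.5205, 0.1104]), 1239) capT (array([0.5226, 0.1089]), array([0.5225, 0.1088, 0.2376]), 151) capS (array([0.5206, 0.109 ]), array([0.5216, 0.1056, 0.2361]), 101)
S panel top 2765
[ 0.9735696  -0.22839054  0.5087672  -0.30191338] [ 
[... 865 characters left out ...]
 0.62489358 -0.2625806   0.13597236]
fin 83
[[0.53, -0.235, 0.04], [0.549, -0.264, 0.041], [0.549, -0.258, 0.042], [0.552, -0.25, 0.043], [0.553, -0.242, 0.04], [0.555, -0.248, 0.04], [0.556, -0.242, 0.039], [0.559, -0.231, 0.041], [0.559, -0.217, 0.04], [0.56, -0.212, 0.036], [0.563, -0.203, 0.039], [0.565, -0.203, 0.039], [0.628, -0.3, 0.04], [0.629, -0.283, 0.04], [0.631, -0.282, 0.044], [0.631, -0.294, 0.04], [0.632, -0.286, 0.038], [0.635, -0.278, 0.039], [0.635, -0.267, 0.038], [0.636, -0.25, 0.037], [0.637, -0.26, 0.042], [0.638, -0.249, 0.04], [0.639, -0.244, 0.037], [0.641, -0.246, 0.042], [0.642, -0.242, 0.038], [0.642, -0.225, 0.038], [0.644, -0.235, 0.043], [0.647, -0.224, 0.04]]
```

View pics/top1.png

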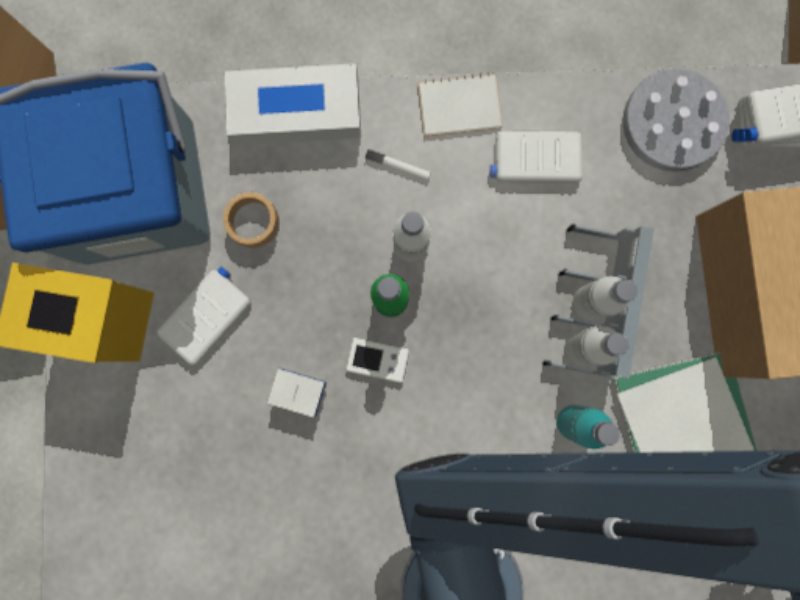

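```bash
cat > plan.py <<'E'
from h import *
from scipy.spatial.transform import Rotation as Ro
def R(yaw=12.8,tilt=45):
    a,t=np.radians([yaw,tilt]);p=np.array([-np.sin(a),-np.cos(a),0])
    z=p*np.sin(t);z[2]=-np.cos(t);x=-p*np.cos(t);x[2]=-np.sin(t)
    return np.stack([x,np.cross(z,x),z],1)
def rows(P0,R0,P1,R1,hand,n=None,dec=2):
    P0=np.array(P0,float);R0=np.array(R0,float);P1=np.array(P1,float)
    rv=Ro.from_matrix(R0.T@R1).as_rotvec(degrees=True)
    if n is None: n=int(np.ceil(max(np.linalg.norm(P1-P0)/.0245,np.linalg.norm(rv)/9.8)))
    out=[];P=P0;Rc=R0
    for i in range(n):
        k=n-i
        d=np.clip(np.round(Rc.T@((P1-P)/k)/.025,dec),-1,1)
        r=Ro.from_matrix(Rc.T@R1).as_rotvec(degrees=True)/k/10
        r=np.clip(np.round(r,dec),-1,1)
        out.append([float(v) for v in (*d,*r,hand)])
        P=P+Rc@d*.025;Rc=Rc@Ro.from_rotvec(r*10,degrees=True).as_matrix()
    return out,P,Rc
def show(segs,hand):
    s=status.read_state();P,Rc=s["position"],s["tcp_rot"]
    for P1,R1,n in segs:
        o,P,Rc=rows(P,Rc,P1 if P1 is not None else P,R1,hand,n)
        for i in range(0,len(o),12): print(str(o[i:i+12]).replace(" ",""))
        print("->",np.round(P,3))
E
python3 - <<'E'
from plan import *
s=status.read_state();print(s["time_s"])
show([((.23,-.58,.37),R(12.8-55.7,0)@np.eye(3),None),((.66,.12,.37),R(12.8,0),None),((.69,.15,.33),R(),None)],-.5)
E
```

```text
1.4
[[0.0,-0.0,-0.49,-0.0,-0.0,-0.93,-0.5],[0.0,-0.0,-0.49,-0.0,-0.0,-0.93,-0.5],[0.01,-0.0,-0.49,-0.0,-0.0,-0.93,-0.5],[0.01,-0.0,-0.49,-0.0,-0.0,-0.93,-0.5],[0.0,-0.0,-0.49,-0.0,-0.0,-0.93,-0.5],[0.01,-0.0,-0.49,-0.0,-0.0,-0.93,-0.5],[0.01,-0.0,-0.49,-0.0,-0.0,-0.93,-0.5],[0.0,0.0,-0.49,-0.0,-0.0,-0.93,-0.5],[0.0,0.0,-0.49,0.0,-0.0,-0.92,-0.5],[0.01,0.0,-0.5,0.0,-0.0,-0.93,-0.5],[0.0,0.0,-0.49,0.0,-0.0,-0.92,-0.5],[0.01,0.01,-0.5,0.0,-0.0,-0.93,-0.5]]
-> [ 0.23 -0.58  0.37]
[[0.26,0.93,0.0,-0.0,-0.0,0.16,-0.5],[0.28,0.92,0.0,-0.0,-0.0,0.16,-0.5],[0.31,0.92,0.0,-0.0,-0.0,0.16,-0.5],[0.34,0.91,0.0,-0.0,-0.0,0.16,-0.5],[0.36,0.9,0.0,-0.0,-0.0,0.16,-0.5],[0.39,0.89,0.0,-0.0,-0.0,0.16,-0.5],[0.41,0.87,0.0,-0.0,-0.0,0.16,-0.5],[0.43,0.86,0.0,-0.0,-0.0,0.16,-0.5],[0.46,0.85,0.0,-0.0,-0.0,0.17,-0.5],[0.48,0.84,0.0,-0.0,-0.0,0.16,-0.5],[0.51,0.82,0.0,-0.0,-0.0,0.17,-0.5],[0.53,0.81,0.0,-0.0,-0.0,0.16,-0.5]]
[[0.55,0.79,0.0,-0.0,-0.0,0.17,-0.5],[0.58,0.78,0.0,-0.0,-0.0,0.16,-0.5],[0.6,0.76,0.0,-0.0,-0.0,0.17,-0.5],[0.62,0.74,0.0,-0.0,-0.0,0.16,-0.5],[0.64,0.72,0.0,-0.0,-0.0,0.17,-0.5],[0.66,0.7,0.0,-0.0,-0.0,0.16,-0.5],[0.68,0.69,0.0,-0.0,-0.0,0.17,-0.5],[0.7,0.67,0.0,-0.0,-0.0,0.16,-0.5],[0.72,0.65,0.0,-0.0,-0.0,0.17,-0.5],[0.74,0.62,0.0,-0.0,-0.0,0.16,-0.5],[0.75,0.6,0.0,-0.0,-0.0,0.17,-0.5],[0.77,0.58,0.0,-0.0,-0.0,0.16,-0.5]]
[[0.79,0.56,0.0,-0.0,-0.0,0.17,-0.5],[0.81,0.53,0.0,-0.0,-0.0,0.16,-0.5],[0.82,0.51,0.0,-0.0,-0.0,0.17,-0.5],[0.83,0.49,0.0,-0.0,-0.0,0.16,-0.5],[0.85,0.46,0.0,-0.0,-0.0,0.17,-0.5],[0.86,0.44,0.0,-0.0,-0.0,0.16,-0.5],[0.87,0.42,0.0,-0.0,-0.0,0.17,-0.5],[0.89,0.39,0.0,-0.0,-0.0,0.16,-0.5],[0.89,0.36,0.0,-0.0,-0.0,0.17,-0.5],[0.91,0.34,0.0,-0.0,-0.0,0.16,-0.5]]
-> [0.66 0.12 0.37]
[[0.29,0.18,0.32,0.0,-0.9,0.0,-0.5],[0.33,0.18,0.27,0.0,-0.9,0.0,-0.5],[0.37,0.18,0.22,0.0,-0.9,0.0,-0.5],[0.4,0.18,0.15,0.0,-0.9,0.0,-0.5],[0.42,0.19,0.09,0.0,-0.9,0.0,-0.5]]
-> [0.69 0.15 0.33]
```

Emit:
{"api": "send_rows", "payload": {"moves": [[0,0,-1,0,0,0,-0.5],[0,0,-1,0,0,0,-0.5],[0,0,-1,0,0,0,-0.5],[0,0,-1,0,0,0,-0.5],[0,0,-1,0,0,0,-0.5],[0,0,-1,0,0,0,-0.5]]}}

```text
time_s: 2.15
position: [0.2294, -0.5812, 0.3733]
tcp_rot: [[0.93, 0.367, -0.0], [0.367, -0.93, 0.0], [-0.0, -0.0, -1.0]]
force: [-0.2, -0.4, -1.1]
opening: 0.75
```

```bash
python3 - <<'E'
from plan import *
s=status.read_state();print(s["time_s"],s["opening"])
show([((.66,.12,.37),R(12.8,0),None)],-.5)
E
```

```text
2.15 0.7504872240639994
[[0.77,-0.58,0.0,-0.0,-0.0,-0.16,-0.5],[0.79,-0.56,0.0,-0.0,-0.0,-0.16,-0.5],[0.81,-0.54,0.0,-0.0,-0.0,-0.16,-0.5],[0.82,-0.51,0.0,-0.0,-0.0,-0.16,-0.5],[0.83,-0.49,0.0,-0.0,-0.0,-0.16,-0.5],[0.85,-0.47,0.0,-0.0,-0.0,-0.16,-0.5],[0.86,-0.44,0.0,-0.0,-0.0,-0.16,-0.5],[0.87,-0.42,0.0,-0.0,-0.0,-0.16,-0.5],[0.88,-0.4,0.01,-0.0,-0.0,-0.16,-0.5],[0.89,-0.37,0.0,-0.0,-0.0,-0.17,-0.5],[0.91,-0.34,0.01,-0.0,-0.0,-0.16,-0.5],[0.91,-0.32,0.0,-0.0,-0.0,-0.17,-0.5]]
[[0.92,-0.29,0.01,-0.0,-0.0,-0.16,-0.5],[0.93,-0.27,0.0,-0.0,-0.0,-0.17,-0.5],[0.94,-0.24,0.01,-0.0,-0.0,-0.16,-0.5],[0.95,-0.21,0.0,-0.0,-0.0,-0.17,-0.5],[0.95,-0.18,0.01,-0.0,-0.0,-0.16,-0.5],[0.96,-0.16,0.0,-0.0,-0.0,-0.17,-0.5],[0.96,-0.13,0.01,-0.0,-0.0,-0.16,-0.5],[0.96,-0.1,0.0,-0.0,-0.0,-0.17,-0.5],[0.97,-0.07,0.01,-0.0,-0.0,-0.16,-0.5],[0.97,-0.05,0.0,-0.0,-0.0,-0.17,-0.5],[0.97,-0.02,0.01,-0.0,-0.0,-0.16,-0.5],[0.97,0.01,0.0,-0.0,-0.0,-0.17,-0.5]]
[[0.97,0.04,0.01,-0.0,-0.0,-0.16,-0.5],[0.96,0.07,0.0,-0.0,-0.0,-0.17,-0.5],[0.96,0.09,0.01,-0.0,-0.0,-0.16,-0.5],[0.96,0.12,0.0,-0.0,-0.0,-0.17,-0.5],[0.96,0.15,0.01,-0.0,-0.0,-0.16,-0.5],[0.95,0.18,0.0,-0.0,-0.0,-0.17,-0.5],[0.95,0.21,0.01,-0.0,-0.0,-0.16,-0.5],[0.94,0.23,0.0,-0.0,-0.0,-0.17,-0.5],[0.93,0.26,0.01,-0.0,-0.0,-0.16,-0.5],[0.92,0.28,0.0,-0.0,-0.0,-0.17,-0.5]]
-> [0.66 0.12 0.37]
```

Emit:
{"api": "send_rows", "payload": {"moves": [[0.77,-0.58,0,0,0,-0.16,-0.5],[0.79,-0.56,0,0,0,-0.16,-0.5],[0.81,-0.54,0,0,0,-0.16,-0.5],[0.82,-0.51,0,0,0,-0.16,-0.5],[0.83,-0.49,0,0,0,-0.16,-0.5],[0.85,-0.47,0,0,0,-0.16,-0.5],[0.86,-0.44,0,0,0,-0.16,-0.5],[0.87,-0.42,0,0,0,-0.16,-0.5],[0.88,-0.4,0,0,0,-0.16,-0.5],[0.89,-0.37,0,0,0,-0.17,-0.5],[0.91,-0.34,0,0,0,-0.16,-0.5],[0.91,-0.32,0,0,0,-0.17,-0.5]]}}

```text
time_s: 3.65
position: [0.3819, -0.3327, 0.3726]
tcp_rot: [[0.754, 0.657, 0.0], [0.657, -0.754, -0.0], [-0.0, 0.0, -1.0]]
force: [-0.4, 1.2, -1.0]
opening: 0.753
```

Emit:
{"api": "send_rows", "payload": {"moves": [[0.92,-0.29,0,0,0,-0.16,-0.5],[0.93,-0.27,0,0,0,-0.17,-0.5],[0.94,-0.24,0,0,0,-0.16,-0.5],[0.95,-0.21,0,0,0,-0.17,-0.5],[0.95,-0.18,0,0,0,-0.16,-0.5],[0.96,-0.16,0,0,0,-0.17,-0.5],[0.96,-0.13,0,0,0,-0.16,-0.5],[0.96,-0.1,0,0,0,-0.17,-0.5],[0.97,-0.07,0,0,0,-0.16,-0.5],[0.97,-0.05,0,0,0,-0.17,-0.5],[0.97,-0.02,0,0,0,-0.16,-0.5],[0.97,0.01,0,0,0,-0.17,-0.5]]}}

```text
time_s: 5.15
position: [0.5336, -0.0847, 0.3726]
tcp_rot: [[0.487, 0.873, 0.0], [0.873, -0.487, -0.0], [-0.0, 0.0, -1.0]]
force: [-0.6, -0.6, -0.1]
opening: 0.746
```

Emit:
{"api": "send_rows", "payload": {"moves": [[0.97,0.04,0,0,0,-0.16,-0.5],[0.96,0.07,0,0,0,-0.17,-0.5],[0.96,0.09,0,0,0,-0.16,-0.5],[0.96,0.12,0,0,0,-0.17,-0.5],[0.96,0.15,0,0,0,-0.16,-0.5],[0.95,0.18,0,0,0,-0.17,-0.5],[0.95,0.21,0,0,0,-0.16,-0.5],[0.94,0.23,0,0,0,-0.17,-0.5],[0.93,0.26,0,0,0,-0.16,-0.5],[0.92,0.28,0,0,0,-0.17,-0.5]]}}

```text
time_s: 6.4
position: [0.6607, 0.1212, 0.3724]
tcp_rot: [[0.219, 0.976, -0.0], [0.976, -0.219, -0.0], [-0.0, -0.0, -1.0]]
force: [-0.7, 0.8, 0.1]
opening: 0.75
```

```bash
python3 - <<'E'
from plan import *
s=status.read_state();print(s["time_s"],s["opening"],np.round(s["joint_positions"],1))
show([((.70,.16,.35),R(),None)],-.5)
for n in ["side","top"]:
    c=vision.capture(n);cv2.imwrite(f"pics/{n}2.png",cv2.resize(c["img"][...,::-1],(640,480)))
E
```

```text
6.4 0.7501766315613086 [ 0.9 27.5 63.  -0.  89.5 13.5]
[[0.37,0.24,0.18,0.0,-0.9,0.0,-0.5],[0.4,0.24,0.12,0.0,-0.9,0.0,-0.5],[0.41,0.24,0.05,0.0,-0.9,0.0,-0.5],[0.41,0.24,-0.01,0.0,-0.9,0.01,-0.5],[0.41,0.23,-0.07,0.01,-0.9,0.0,-0.5]]
-> [0.7  0.16 0.35]
```

View pics/side2.png

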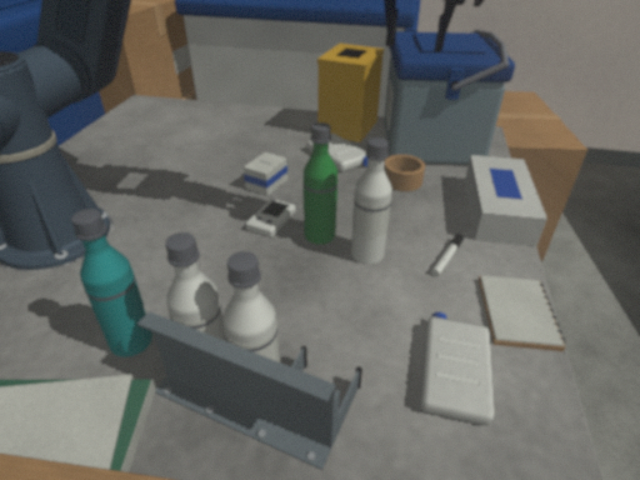

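View pics/top2.png

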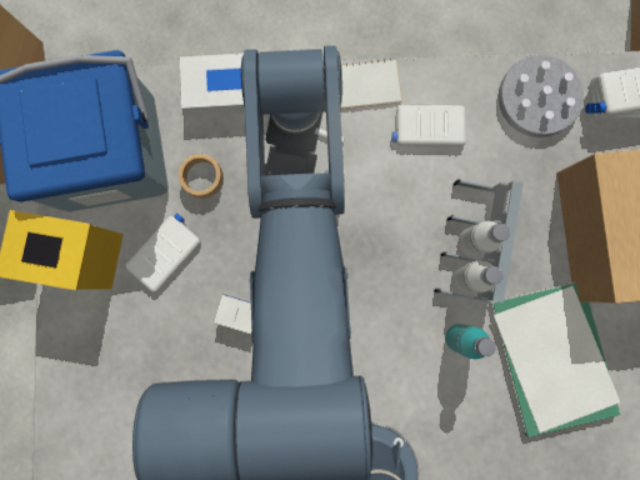

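Emit:
{"api": "send_rows", "payload": {"moves": [[0.37,0.24,0.18,0,-0.9,0,-0.5],[0.4,0.24,0.12,0,-0.9,0,-0.5],[0.41,0.24,0.05,0,-0.9,0,-0.5],[0.41,0.24,0,0,-0.9,0,-0.5],[0.41,0.23,-0.07,0,-0.9,0,-0.5]]}}

```text
time_s: 7.12
position: [0.6996, 0.1589, 0.3506]
tcp_rot: [[0.157, 0.975, -0.156], [0.686, -0.221, -0.693], [-0.71, 0.002, -0.704]]
force: [0.3, -0.1, -0.0]
opening: 0.752
```

```bash
python3 - <<'E'
from plan import *
s=status.read_state();print(s["time_s"],s["opening"],np.round(s["joint_positions"],1),s["position"])
for n in ["side","top"]:
    c=vision.capture(n);cv2.imwrite(f"pics/{n}3.png",cv2.resize(c["img"][...,::-1],(640,480)))
E
```

```text
7.125 0.7515057902420187 [ 18.7  47.4  41.5 -41.  112.6  22.6] [0.69962728 0.15889228 0.35057703]
```

View pics/side3.png

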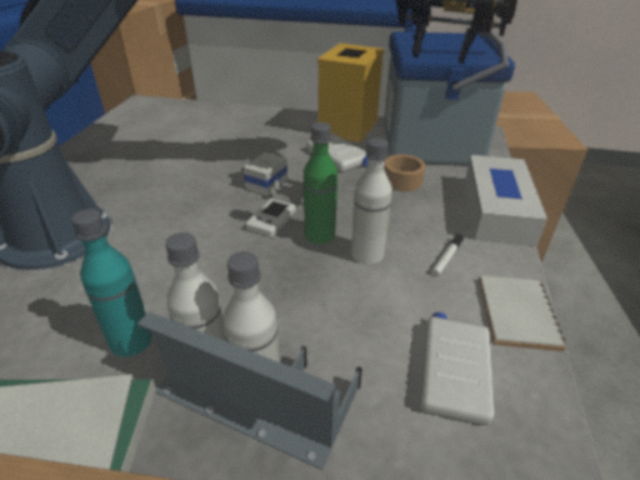

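View pics/top3.png

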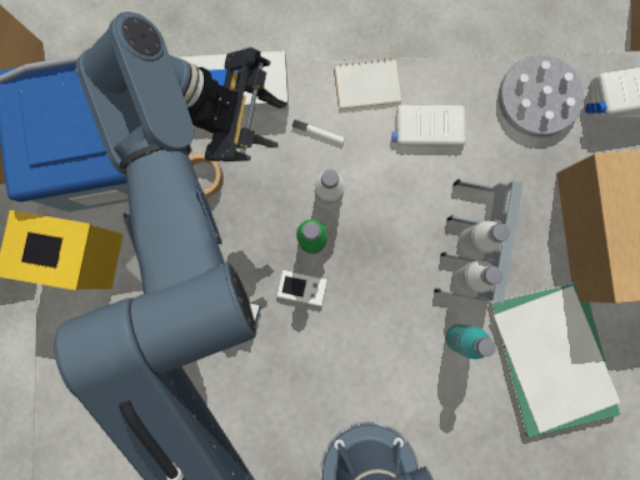

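```bash
python3 - <<'E'
from plan import *
c=vision.capture("top");T=cloud(c)
k=.8
def box(u0,v0,u1,v1,zmin=0.03):
    q=T[int(v0*k):int(v1*k),int(u0*k):int(u1*k)].reshape(-1,3);q=q[q[:,2]>zmin];return q
s=status.read_state();P=s["position"];Rc=s["tcp_rot"]
q=box(80,10,300,165,.3);l=(q-P)@Rc
print("arm/hand wrld",q.min(0),q.max(0));
for z0 in np.arange(-.4,.02,.02):
    m=(l[:,2]>=z0)&(l[:,2]<z0+.02)
    if m.any(): print("tool z %.2f"%z0,"x",l[m,0].min().round(3),l[m,0].max().round(3),"y",l[m,1].min().round(3),l[m,1].max().round(3),m.sum())
q=box(0,55,120,200);print("cooler",q.min(0),np.percentile(q,[2,50,98],axis=0))
q=T.reshape(-1,3)
for z in (.05,.1,.15,.2,.25,.3,.35):
    m=(abs(q[:,2]-z)<.025)&(q[:,1]>.2)&(q[:,1]<.9)&(q[:,0]>.45)&(q[:,0]<1.0)
    print(z,m.sum(),q[m].min(0).round(3) if m.any() else 0,q[m].max(0).round(3) if m.any() else 0)
E
```

```text
arm/hand wrld [0.40555587 0.09430824 0.33872051] [0.81554977 0.43461241 1.40946821]
tool z -0.36 x -0.056 0.053 y -0.034 0.038 332
tool z -0.34 x -0.074 0.055 y -0.076 0.055 1348
tool z -0.32 x -0.091 0.03 y -0.121 0.061 1425
tool z -0.30 x -0.106 0.031 y -0.156 0.06 2142
tool z -0.28 x -0.118 0.035 y -0.154 0.053 1566
tool z -0.26 x -0.123 0.028 y -0.148 0.025 895
tool z -0.24 x -0.123 -0.012 y -0.143 0.032 515
tool z -0.22 x -0.106 -0.009 y -0.135 0.034 292
tool z -0.20 x -0.065 0.002 y -0.113 0.036 252
tool z -0.18 x -0.038 0.018 y -0.049 0.039 512
tool z -0.16 x -0.036 0.023 y -0.049 0.019 216
tool z -0.14 x -0.025 0.024 y -0.049 0.019 337
tool z -0.12 x -0.038 0.039 y -0.094 0.096 1356
tool z -0.10 x -0.04 0.032 y -0.092 0.095 783
tool z -0.08 x -0.04 0.021 y -0.086 0.089 209
tool z -0.06 x -0.013 0.015 y -0.046 0.05 109
tool z -0.04 x -0.013 0.014 y -0.044 0.047 106
tool z -0.02 x -0.012 0.012 y -0.04 0.044 95
tool z 0.00 x -0.008 0.003 y -0.036 0.041 5
cooler [0.40555587 0.09430824 0.06498895] [[0.60271836 0.37665032 0.16104391]
 [0.70505425 0.57954002 0.27132319]
 [0.85107349 0.69390614 0.58434115]]
0.05 1314 [0.451 0.201 0.025] [0.949 0.674 0.075]
0.1 510 [0.451 0.2   0.075] [0.94  0.676 0.125]
0.15 600 [0.45  0.484 0.125] [0.63  0.678 0.175]
0.2 3518 [0.45  0.475 0.175] [0.632 0.722 0.224]
0.25 6957 [0.595 0.457 0.228] [0.857 0.711 0.275]
0.3 1277 [0.658 0.498 0.275] [0.868 0.694 0.291]
0.35 0 0 0
```

```bash
python3 - <<'E'
from plan import *
c=vision.capture("top");T=cloud(c)
for u,v in [(140,100),(140,120),(155,150),(165,170),(172,190),(178,210),(183,230),(188,250),(192,262),(150,300),(200,310)]:
    print(u,v,T[int(v*.8),int(u*.8)].round(3))
s=status.read_state();print("W",s["position"]-.31*s["tcp_rot"][:,2])
E
```

```text
140 100 [0.662 0.325 0.625]
140 120 [0.667 0.357 0.515]
155 150 [0.598 0.31  0.607]
165 170 [0.568 0.293 0.619]
172 190 [0.538 0.281 0.635]
178 210 [0.511 0.27  0.648]
183 230 [0.484 0.262 0.658]
188 250 [0.458 0.253 0.671]
192 262 [0.444 0.246 0.681]
150 300 [0.4   0.29  0.702]
200 310 [0.387 0.229 0.719]
W [0.74797074 0.37246476 0.56751866]
```

```bash
python3 - <<'E'
from plan import *
show([((.68,.135,.12),R(12.8,35),None)],-.5)
E
```

```text
[[0.57,-0.05,0.72,-0.0,0.1,0.0,-0.5],[0.56,-0.05,0.73,-0.0,0.1,0.0,-0.5],[0.54,-0.05,0.74,-0.0,0.1,0.0,-0.5],[0.53,-0.05,0.75,-0.0,0.1,0.0,-0.5],[0.52,-0.05,0.76,-0.0,0.1,0.0,-0.5],[0.5,-0.05,0.77,-0.0,0.1,0.0,-0.5],[0.49,-0.05,0.78,-0.0,0.1,0.0,-0.5],[0.47,-0.06,0.79,-0.0,0.1,0.0,-0.5],[0.46,-0.05,0.8,-0.0,0.1,0.01,-0.5],[0.45,-0.06,0.81,-0.01,0.1,0.0,-0.5]]
-> [0.68  0.135 0.12 ]
```

Emit:
{"api": "send_rows", "payload": {"moves": [[0.57,-0.05,0.72,0,0.1,0,-0.5],[0.56,-0.05,0.73,0,0.1,0,-0.5],[0.54,-0.05,0.74,0,0.1,0,-0.5],[0.53,-0.05,0.75,0,0.1,0,-0.5],[0.52,-0.05,0.76,0,0.1,0,-0.5],[0.5,-0.05,0.77,0,0.1,0,-0.5],[0.49,-0.05,0.78,0,0.1,0,-0.5],[0.47,-0.06,0.79,0,0.1,0,-0.5],[0.46,-0.05,0.8,0,0.1,0,-0.5],[0.45,-0.06,0.81,0,0.1,0,-0.5]]}}

```text
time_s: 8.57
position: [0.6818, 0.1328, 0.1247]
tcp_rot: [[0.187, 0.974, -0.123], [0.8, -0.224, -0.556], [-0.57, 0.006, -0.822]]
force: [-0.7, 0.3, 1.0]
opening: 0.748
```

```bash
python3 - <<'E'
from plan import *
show([((.678,.130,.018),R(12.8,35),None)],-.5)
s=status.read_state();print(np.round(s["joint_positions"],1),"W",s["position"]-.31*s["tcp_rot"][:,2])
for n in ["side","top"]:
    c=vision.capture(n);cv2.imwrite(f"pics/{n}4.png",cv2.resize(c["img"][...,::-1],(640,480)))
T=cloud(c)
q=T[(T[...,2]>.15)&(T[...,1]>.15)&(T[...,1]<.42)&(T[...,0]>.3)&(T[...,0]<.8)]
for x in np.arange(.32,.8,.04):
    m=abs(q[:,0]-x)<.01
    if m.any():
        k=q[m];i=k[:,2].argmax();print(x.round(2),k[i].round(3),k[:,1].min().round(3),k[:,1].max().round(3))
E
```

```text
[[0.46,-0.03,0.72,0.0,-0.01,-0.01,-0.5],[0.46,-0.03,0.72,0.0,-0.0,-0.01,-0.5],[0.47,-0.03,0.72,0.01,-0.01,-0.0,-0.5],[0.47,-0.03,0.71,0.0,-0.0,-0.01,-0.5],[0.46,-0.02,0.71,0.01,-0.01,-0.0,-0.5]]
-> [0.678 0.13  0.018]
[ 14.6  51.6  62.3 -30.6  84.5  35.8] W [0.72012152 0.30527202 0.3794548 ]
0.32 [0.327 0.305 0.663] 0.255 0.353
0.36 [0.366 0.349 0.687] 0.227 0.367
0.4 [0.392 0.316 0.691] 0.152 0.378
0.44 [0.437 0.17  0.688] 0.158 0.374
0.48 [0.471 0.176 0.669] 0.17 0.292
0.52 [0.51  0.226 0.589] 0.192 0.301
0.56 [0.555 0.206 0.546] 0.202 0.324
0.6 [0.59  0.253 0.492] 0.158 0.339
0.64 [0.631 0.248 0.483] 0.152 0.349
0.68 [0.672 0.259 0.466] 0.151 0.36
0.72 [0.717 0.27  0.447] 0.15 0.368
0.76 [0.752 0.281 0.43 ] 0.151 0.31
```

View pics/side4.png

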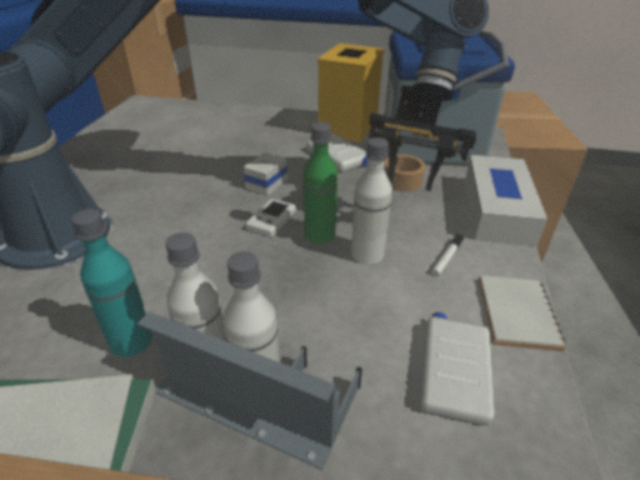

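View pics/top4.png

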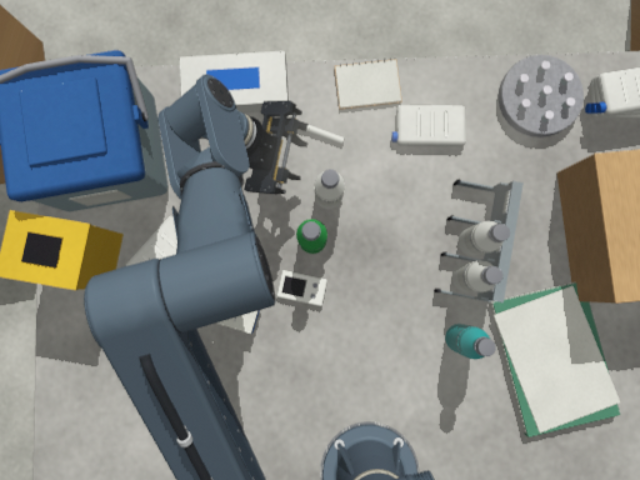

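Emit:
{"api": "send_rows", "payload": {"moves": [[0.46,-0.03,0.72,0,0,0,-0.5],[0.46,-0.03,0.72,0,0,0,-0.5],[0.47,-0.03,0.72,0,0,0,-0.5],[0.47,-0.03,0.71,0,0,0,-0.5],[0.46,-0.02,0.71,0,0,0,-0.5],[0,0,0,0,0,0,-0.5]]}}

```text
time_s: 9.43
position: [0.6744, 0.1312, 0.0119]
tcp_rot: [[0.178, 0.975, -0.131], [0.798, -0.221, -0.56], [-0.575, -0.005, -0.818]]
force: [0.2, 0.3, -0.1]
opening: 0.75
```

```bash
cat > look.py <<'E'
import sys
from plan import *
from fit import bottle_fit,cap_fit
B=np.array([.5885,-.275]);a=np.radians(12.8);p=np.array([-np.sin(a),-np.cos(a)]);lat=np.array([np.cos(a),-np.sin(a)])
def look(n,xy,crop=None):
    c=vision.capture("side");S=cloud(c);f,k=bottle_fit([S],xy)
    cf=cap_fit(S,xy)[0]
    t=vision.capture("top");T=cloud(t);ct=cap_fit(T,xy)
    s=status.read_state();P=s["position"]
    d=(P[:2]-f);e=f-B
    print("t",s["time_s"],"bottle side",f,k,"capS",cf,"capT",ct[0],ct[2],"| TCP",P.round(4),"F",np.round(s["force"],1),"op",round(s["opening"],3))
    print("TCP rel bottle: fwd %.4f lat %.4f ; bottle rel bay: fwd %.4f lat %.4f"%(d@p,d@lat,e@p,e@lat))
    im=c["img"][...,::-1]
    if crop: im=im[crop[1]:crop[3],crop[0]:crop[2]]
    k=min(800/im.shape[1],600/im.shape[0]);cv2.imwrite(f"pics/{n}.png",cv2.resize(im,None,fx=k,fy=k,interpolation=cv2.INTER_CUBIC))
    return f
E
python3 - <<'E'
from look import *
look("s5",(.6228,.0695),(200,60,420,260))
E
```

```text
t 9.525 bottle side [0.6221 0.0701] 1273 capS [0.6217 0.068 ] capT [0.6239 0.0696] 147 | TCP [0.6765 0.1316 0.0147] F [-0.3  0.2  1. ] op 0.748
TCP rel bottle: fwd -0.0720 lat 0.0394 ; bottle rel bay: fwd -0.3440 lat -0.0437
```

View pics/s5.png

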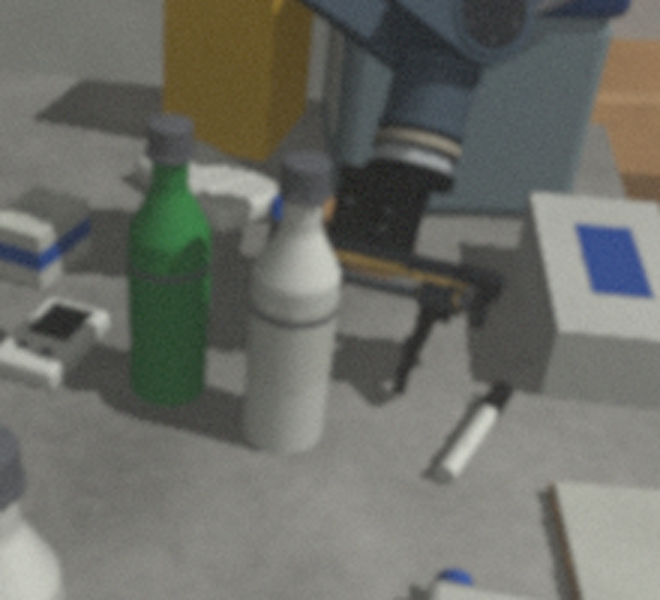

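```bash
python3 - <<'E'
from plan import *
show([((.6656,.1223,.018),R(3.4,35),2)],-.5)
E
```

```text
[[-0.23,-0.17,0.08,-0.27,0.0,-0.38,-0.5],[-0.21,-0.19,0.07,-0.27,0.0,-0.39,-0.5]]
-> [0.666 0.122 0.018]
```

Emit:
{"api": "send_rows", "payload": {"moves": [[-0.23,-0.17,0.08,-0.27,0,-0.38,-0.5],[-0.21,-0.19,0.07,-0.27,0,-0.39,-0.5],[0,0,0,0,0,0,-0.5]]}}

```text
time_s: 9.9
position: [0.6652, 0.1225, 0.0197]
tcp_rot: [[0.049, 0.998, -0.033], [0.818, -0.059, -0.573], [-0.573, 0.001, -0.819]]
force: [-0.2, -0.7, -0.7]
opening: 0.749
```

```bash
sed -i 's/^def look/def setyaw(y):\n    global p,lat\n    b=np.radians(y);p=np.array([-np.sin(b),-np.cos(b)]);lat=np.array([np.cos(b),-np.sin(b)])\ndef look/' look.py
python3 - <<'E'
from look import *
import look as L; L.setyaw(3.4)
L.look("s6",(.6228,.0695),(200,60,420,260))
show([((.6656-.059*.055,.1223-.998*.055,.018),R(3.4,35),8)],-.5)
E
```

```text
t 10.0 bottle side [0.6221 0.0702] 1278 capS [0.6225 0.0689] capT [0.6237 0.0696] 148 | TCP [0.6666 0.1226 0.0193] F [0.3 0.3 0. ] op 0.749
TCP rel bottle: fwd -0.0550 lat 0.0414 ; bottle rel bay: fwd -0.3466 lat 0.0131
[[-0.22,-0.0,0.16,0.0,-0.0,-0.0,-0.5],[-0.22,-0.01,0.16,0.0,-0.0,-0.0,-0.5],[-0.22,-0.0,0.17,0.0,-0.0,-0.0,-0.5],[-0.22,-0.01,0.16,0.0,-0.0,-0.0,-0.5],[-0.23,-0.0,0.17,0.0,-0.0,-0.0,-0.5],[-0.22,-0.01,0.16,0.0,-0.0,-0.0,-0.5],[-0.23,-0.0,0.17,0.01,-0.0,-0.01,-0.5],[-0.22,-0.01,0.16,0.0,-0.0,-0.0,-0.5]]
-> [0.662 0.068 0.018]
```

Finger is lined up behind the bottle, so this is the first short push. Contact is expected after about 15 mm.

Emit:
{"api": "send_rows", "payload": {"moves": [[-0.22,0,0.16,0,0,0,-0.5],[-0.22,0,0.16,0,0,0,-0.5],[-0.22,0,0.16,0,0,0,-0.5],[-0.22,0,0.16,0,0,0,-0.5],[-0.22,0,0.16,0,0,0,-0.5],[-0.22,0,0.16,0,0,0,-0.5],[0,0,0,0,0,0,-0.5]]}}

```text
time_s: 10.88
position: [0.6629, 0.0805, 0.0176]
tcp_rot: [[0.048, 0.998, -0.034], [0.817, -0.059, -0.573], [-0.574, -0.0, -0.819]]
force: [0.2, 1.1, 1.1]
opening: 0.748
```

```bash
python3 - <<'E'
import look as L; L.setyaw(3.4)
L.look("s7",(.6228,.045),(200,60,420,260))
E
```

```text
t 10.975 bottle side [0.6197 0.0419] 1326 capS [0.6201 0.0384] capT [0.6211 0.0406] 147 | TCP [0.6628 0.0808 0.0174] F [-0.3  0.5  0.8] op 0.75
TCP rel bottle: fwd -0.0414 lat 0.0407 ; bottle rel bay: fwd -0.3182 lat 0.0124
```

View pics/s7.png

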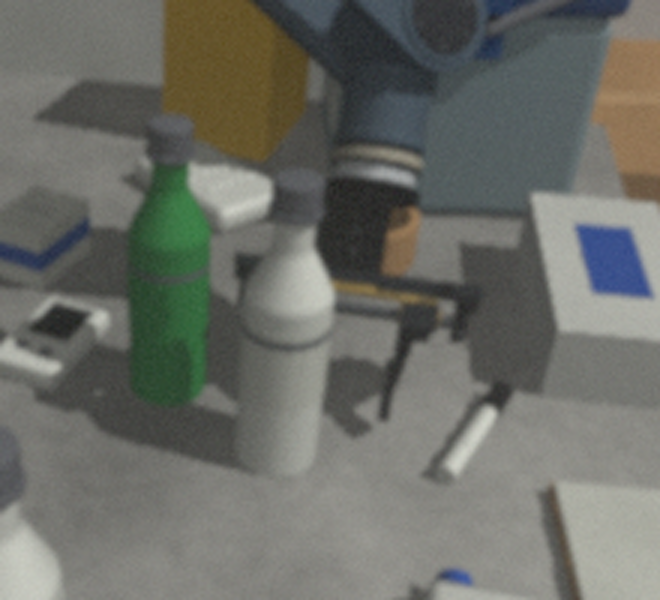

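Emit:
{"api": "send_rows", "payload": {"moves": [[-0.22,0,0.15,0,0,0,-0.5],[-0.22,0,0.15,0,0,0,-0.5],[-0.22,0,0.15,0,0,0,-0.5],[-0.22,0,0.15,0,0,0,-0.5],[-0.22,0,0.15,0,0,0,-0.5],[-0.22,0,0.15,0,0,0,-0.5],[-0.22,0,0.15,0,0,0,-0.5],[0,0,0,0,0,0,-0.5]]}}

```text
time_s: 11.98
position: [0.66, 0.034, 0.018]
tcp_rot: [[0.048, 0.998, -0.035], [0.817, -0.059, -0.573], [-0.574, -0.001, -0.819]]
force: [-0.1, -0.5, -0.1]
opening: 0.753
```

```bash
python3 - <<'E'
import look as L; L.setyaw(3.4)
L.look("s8",(.618,-.005),(180,60,420,278))
E
```

```text
t 12.075 bottle side [ 0.6158 -0.0049] 1411 capS [ 0.6155 -0.0065] capT [ 0.6177 -0.0056] 148 | TCP [0.6601 0.0343 0.0182] F [-0.3  0.2  0.1] op 0.752
TCP rel bottle: fwd -0.0417 lat 0.0419 ; bottle rel bay: fwd -0.2712 lat 0.0112
```

View pics/s8.png

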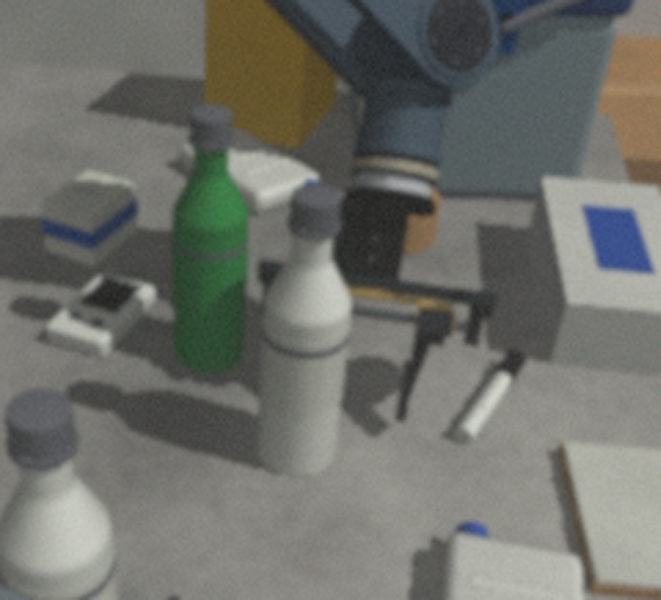

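Emit:
{"api": "send_rows", "payload": {"moves": [[-0.22,0.01,0.15,0,0,0,-0.5],[-0.22,0.01,0.15,0,0,0,-0.5],[-0.22,0.01,0.15,0,0,0,-0.5],[-0.22,0.01,0.15,0,0,0,-0.5],[-0.22,0.01,0.15,0,0,0,-0.5],[-0.22,0.01,0.15,0,0,0,-0.5],[-0.22,0.01,0.15,0,0,0,-0.5],[-0.22,0.01,0.15,0,0,0,-0.5],[0,0,0,0,0,0,-0.5]]}}

```text
time_s: 13.2
position: [0.659, -0.0193, 0.0189]
tcp_rot: [[0.048, 0.998, -0.034], [0.817, -0.059, -0.573], [-0.574, -0.0, -0.819]]
force: [1.0, 0.9, -0.3]
opening: 0.752
```

```bash
python3 - <<'E'
import look as L; L.setyaw(3.4)
L.look("s9",(.613,-.06),(180,60,420,278))
E
```

```text
t 13.3 bottle side [ 0.6103 -0.0572] 1514 capS [ 0.6099 -0.0583] capT [ 0.6128 -0.0586] 151 | TCP [ 0.659  -0.0189  0.019 ] F [ 0.2  0.8 -0.1] op 0.749
TCP rel bottle: fwd -0.0411 lat 0.0463 ; bottle rel bay: fwd -0.2187 lat 0.0088
```

View pics/s9.png

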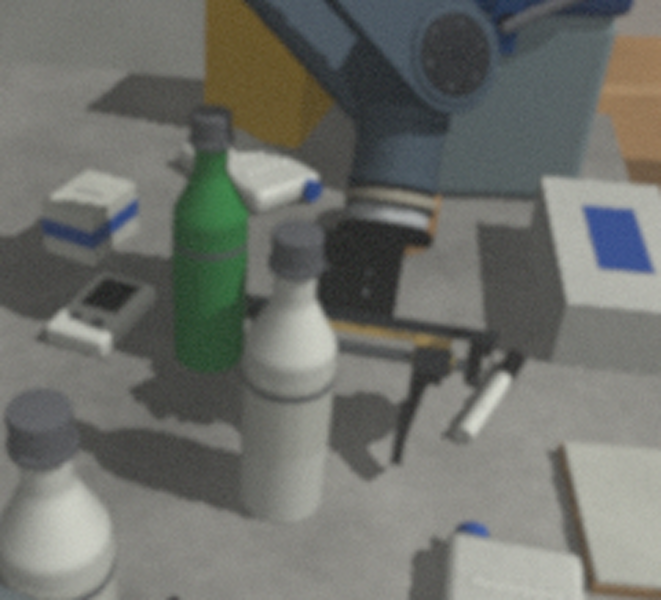

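Emit:
{"api": "send_rows", "payload": {"moves": [[0.16,0,-0.12,0,0,0,-0.86],[0,0,0,0,0,0,-0.86],[0,0,0,0,0,0,-0.86],[-0.2,0,0.14,0,0,0,-0.86],[-0.22,0,0.15,0,0,0,-0.86],[-0.22,0,0.15,0,0,0,-0.86],[-0.22,0,0.15,0,0,0,-0.86],[-0.22,0,0.15,0,0,0,-0.86],[-0.22,0,0.15,0,0,0,-0.86],[0,0,0,0,0,0,-0.86]]}}

```text
time_s: 14.55
position: [0.6569, -0.0536, 0.0193]
tcp_rot: [[0.048, 0.998, -0.035], [0.817, -0.059, -0.573], [-0.574, -0.001, -0.819]]
force: [-0.3, -0.3, -0.9]
opening: 0.931
```

```bash
python3 - <<'E'
import look as L; L.setyaw(3.4)
L.look("s10",(.609,-.09),(180,60,420,278))
E
```

```text
t 14.65 bottle side [ 0.6085 -0.0921] 1585 capS [ 0.609 -0.093] capT [ 0.6115 -0.0931] 146 | TCP [ 0.657  -0.0533  0.0195] F [ 0.  -0.5 -1.3] op 0.93
TCP rel bottle: fwd -0.0416 lat 0.0461 ; bottle rel bay: fwd -0.1838 lat 0.0091
```

View pics/s10.png

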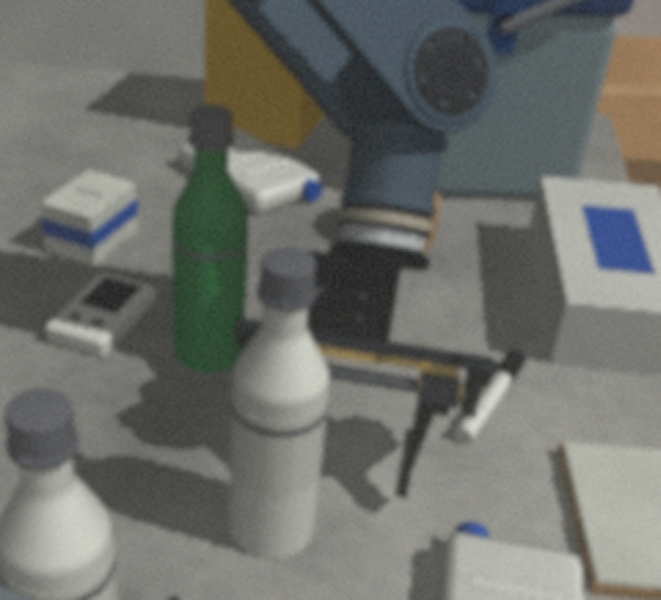

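```bash
python3 - <<'E'
from plan import *
R3=R(3.4,35)
b=np.array([.6095,-.0925]);a=np.radians(3.4);p=np.array([-np.sin(a),-np.cos(a)])
A=b-p*.047
print(A)
z=.018
show([((.6573,-.0468,z),R3,1),((*A,z),R3,2),((b[0]-.001,A[1]-.049,z),R3,9)],.31)
E
```

```text
[ 0.6122874  -0.04558273]
[[0.25,-0.0,-0.1,0.0,0.01,0.0,0.31]]
-> [ 0.657 -0.047  0.018]
[[-0.03,-0.9,0.02,0.0,-0.0,0.0,0.31],[-0.02,-0.9,0.01,0.0,-0.0,0.0,0.31]]
-> [ 0.612 -0.046  0.018]
[[-0.18,-0.0,0.13,0.0,-0.0,0.0,0.31],[-0.18,-0.01,0.12,0.0,-0.0,0.0,0.31],[-0.18,-0.0,0.13,0.0,-0.0,0.0,0.31],[-0.18,-0.01,0.12,0.0,-0.0,0.0,0.31],[-0.18,-0.0,0.13,0.0,-0.0,0.0,0.31],[-0.18,-0.01,0.12,0.0,-0.0,0.0,0.31],[-0.18,-0.0,0.13,0.0,-0.0,0.0,0.31],[-0.18,-0.01,0.12,0.0,-0.0,0.0,0.31],[-0.17,-0.0,0.13,0.0,-0.0,0.0,0.31]]
-> [ 0.609 -0.095  0.018]
```

Emit:
{"api": "send_rows", "payload": {"moves": [[0.23,0,-0.13,0,0,0,-0.86],[0,-0.9,0,0,0,0,0.31],[0,-0.9,0,0,0,0,0.31],[0,0,0,0,0,0,0.31],[0,0,0,0,0,0,0.31],[0,0,0,0,0,0,0.31]]}}

```text
time_s: 15.4
position: [0.6141, -0.0434, 0.0188]
tcp_rot: [[0.049, 0.998, -0.032], [0.818, -0.058, -0.573], [-0.574, 0.002, -0.819]]
force: [-0.1, 0.6, -0.7]
opening: 0.448
```

```bash
python3 - <<'E'
import look as L; L.setyaw(3.4)
L.look("s11",(.609,-.09),(180,60,420,278))
E
```

```text
t 15.5 bottle side [ 0.6085 -0.092 ] 1591 capS [ 0.6092 -0.0935] capT [ 0.6108 -0.0929] 149 | TCP [ 0.6135 -0.0435  0.0187] F [-0.3  0.4 -0.3] op 0.383
TCP rel bottle: fwd -0.0487 lat 0.0021 ; bottle rel bay: fwd -0.1839 lat 0.0091
```

View pics/s11.png

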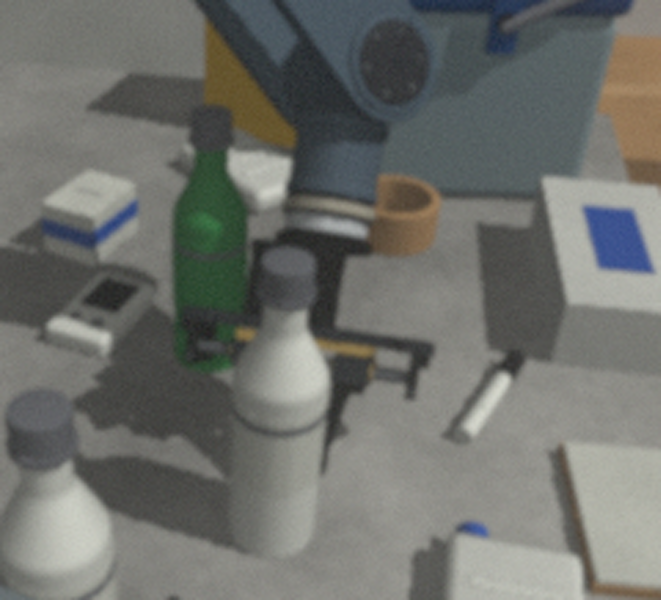

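Emit:
{"api": "send_rows", "payload": {"moves": [[-0.18,-0.02,0.13,0,0,0,0.31],[-0.18,-0.02,0.13,0,0,0,0.31],[-0.18,0,0.12,0,0,0,0.31],[-0.18,0,0.13,0,0,0,0.31],[-0.18,0,0.12,0,0,0,0.31],[-0.18,0,0.13,0,0,0,0.31],[-0.18,0,0.12,0,0,0,0.31],[-0.18,0,0.13,0,0,0,0.31],[0,0,0,0,0,0,0.31]]}}

```text
time_s: 16.62
position: [0.6088, -0.088, 0.0187]
tcp_rot: [[0.048, 0.998, -0.034], [0.817, -0.059, -0.573], [-0.574, -0.0, -0.819]]
force: [0.0, -0.0, -0.8]
opening: 0.346
```

```bash
python3 - <<'E'
import look as L; L.setyaw(3.4)
f=L.look("s12",(.608,-.125),(150,80,400,300))
from plan import *
a=np.radians(12.8);p=np.array([-np.sin(a),-np.cos(a)])
b=np.array([f[0]+.001,f[1]-.0005])
g=np.array([.5885,-.275])-p*.078
print("goal",g)
show([((*(g-p*.038),.018),R(12.8,35),9)],.31)
E
```

```text
t 16.725 bottle side [ 0.6066 -0.1238] 1658 capS [ 0.6064 -0.1253] capT [ 0.6085 -0.1245] 151 | TCP [ 0.6088 -0.0878  0.0187] F [ 0.5 -0.3 -0.3] op 0.344
TCP rel bottle: fwd -0.0361 lat 0.0001 ; bottle rel bay: fwd -0.1520 lat 0.0091
goal [ 0.60578078 -0.19893835]
[[-0.27,0.04,0.19,0.06,0.0,0.09,0.31],[-0.27,0.05,0.19,0.06,0.0,0.09,0.31],[-0.26,0.06,0.19,0.06,0.0,0.08,0.31],[-0.26,0.06,0.19,0.06,0.0,0.09,0.31],[-0.26,0.07,0.19,0.06,0.0,0.08,0.31],[-0.26,0.07,0.19,0.06,0.0,0.09,0.31],[-0.26,0.08,0.18,0.06,0.0,0.08,0.31],[-0.26,0.08,0.19,0.06,0.0,0.09,0.31],[-0.26,0.09,0.18,0.06,0.01,0.08,0.31]]
-> [ 0.614 -0.162  0.018]
```

View pics/s12.png

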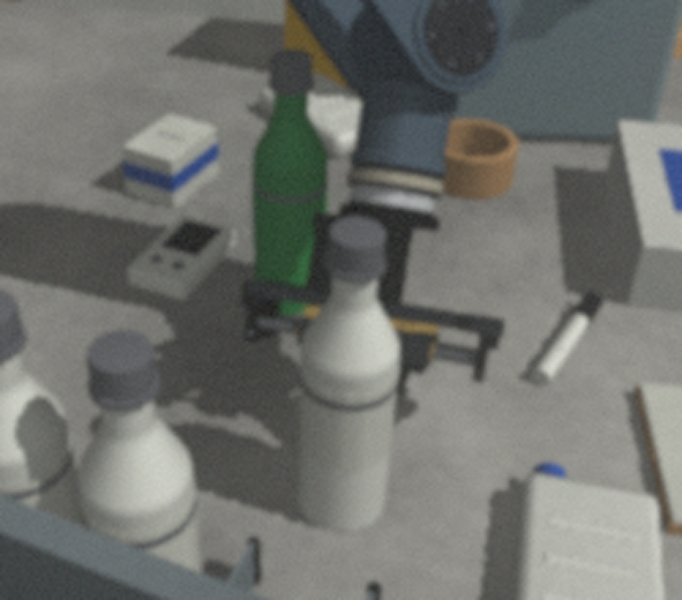

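Emit:
{"api": "send_rows", "payload": {"moves": [[-0.27,0.05,0.19,0.06,0,0.09,0.31],[-0.27,0.05,0.19,0.06,0,0.09,0.31],[-0.26,0.06,0.19,0.06,0,0.08,0.31],[-0.26,0.06,0.19,0.06,0,0.09,0.31],[-0.26,0.07,0.19,0.06,0,0.08,0.31],[-0.26,0.07,0.19,0.06,0,0.09,0.31],[-0.26,0.08,0.18,0.06,0,0.08,0.31],[0,0,0,0.06,0,0.09,0.31],[0,0,0,0.06,0,0.08,0.31]]}}

```text
time_s: 17.85
position: [0.6136, -0.1453, 0.018]
tcp_rot: [[0.182, 0.975, -0.127], [0.798, -0.222, -0.56], [-0.574, -0.0, -0.819]]
force: [0.9, -0.4, 0.9]
opening: 0.343
```

```bash
python3 - <<'E'
import look as L
f=L.look("s13",(.607,-.18),(130,120,360,320))
E
```

```text
t 17.95 bottle side [ 0.6066 -0.181 ] 1805 capS [ 0.6067 -0.182 ] capT [ 0.6089 -0.1823] 149 | TCP [ 0.6137 -0.1451  0.0179] F [ 0.4 -0.7  0.2] op 0.342
TCP rel bottle: fwd -0.0366 lat -0.0010 ; bottle rel bay: fwd -0.0957 lat -0.0032
```

View pics/s13.png

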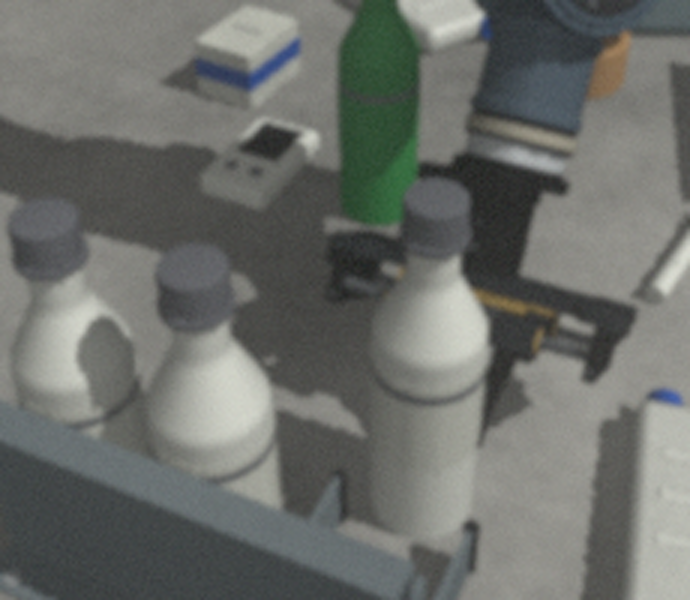

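Emit:
{"api": "send_rows", "payload": {"moves": [[-0.2,0.03,0.14,0,0,0,0.31],[-0.2,0.03,0.14,0,0,0,0.31],[-0.2,0.03,0.14,0,0,0,0.31],[-0.2,0,0.14,0,0,0,0.31],[-0.2,0,0.14,0,0,0,0.31],[-0.2,0,0.14,0,0,0,0.31],[-0.2,0,0.14,0,0,0,0.31],[-0.2,0,0.14,0,0,0,0.31],[0,0,0,0,0,0,0.31]]}}

```text
time_s: 19.08
position: [0.6046, -0.1937, 0.0181]
tcp_rot: [[0.181, 0.975, -0.128], [0.798, -0.222, -0.56], [-0.574, -0.0, -0.819]]
force: [-0.2, 1.0, -0.5]
opening: 0.343
```

```bash
python3 - <<'E'
import look as L
f=L.look("s14",(.598,-.23),(130,150,340,330))
E
```

```text
t 19.175 bottle side [ 0.5969 -0.2287] 1813 capS [ 0.597  -0.2296] capT [ 0.599  -0.2295] 152 | TCP [ 0.6047 -0.1934  0.0181] F [ 0.2 -0.2 -0.2] op 0.345
TCP rel bottle: fwd -0.0361 lat -0.0002 ; bottle rel bay: fwd -0.0470 lat -0.0021
```

View pics/s14.png

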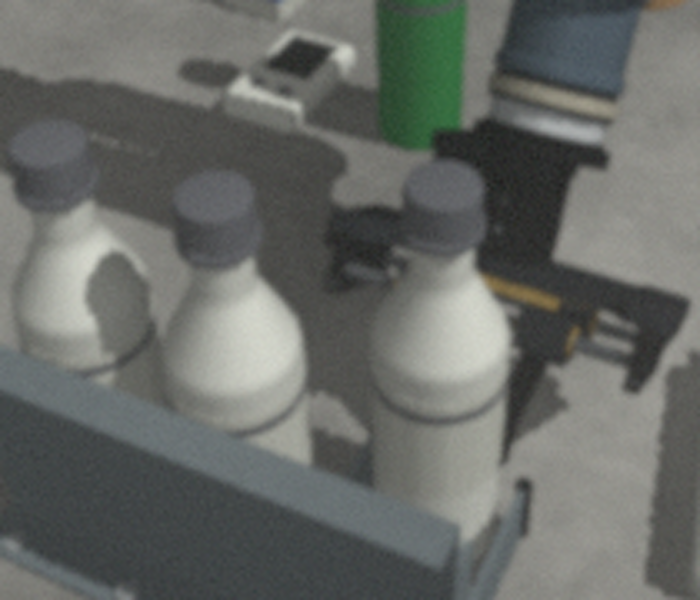

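Emit:
{"api": "send_rows", "payload": {"moves": [[-0.2,0.02,0.14,0,0,0,0.31],[-0.2,0.02,0.14,0,0,0,0.31],[-0.2,0.01,0.14,0,0,0,0.31],[-0.2,0,0.14,0,0,0,0.31],[-0.2,0,0.14,0,0,0,0.31],[-0.2,0,0.14,0,0,0,0.31],[-0.1,0,0.07,0,0,0,0.31],[0,0,0,0,0,0,0.31]]}}

```text
time_s: 20.18
position: [0.5971, -0.2323, 0.018]
tcp_rot: [[0.181, 0.975, -0.127], [0.799, -0.221, -0.56], [-0.574, -0.0, -0.819]]
force: [1.0, 0.8, 0.1]
opening: 0.343
```

```bash
python3 - <<'E'
import look as L
f=L.look("s15",(.589,-.267),(130,170,330,340))
from fit import *
T=cloud(vision.capture("top"))
for xy in ((.426,-.2375),(.507,-.2565),(.5905,-.27)):
    cT=cap_fit(T,xy)[0];print(cT,"fwd",cT@L.p,"lat",cT@L.lat)
E
```

```text
t 20.275 bottle side [ 0.5863 -0.2798] 1821 capS [ 0.5894 -0.2672] capT [ 0.5918 -0.2689] 152 | TCP [ 0.5972 -0.2321  0.018 ] F [-0.7  1.1 -0.1] op 0.346
TCP rel bottle: fwd -0.0489 lat 0.0001 ; bottle rel bay: fwd 0.0052 lat -0.0011
[ 0.426  -0.2374] fwd 0.13712079672624766 lat 0.46800923826903146
[ 0.5071 -0.2563] fwd 0.137583536365684 lat 0.5512811175082206
[ 0.5916 -0.2682] fwd 0.13046696563307522 lat 0.6363176650687123
```

View pics/s15.png

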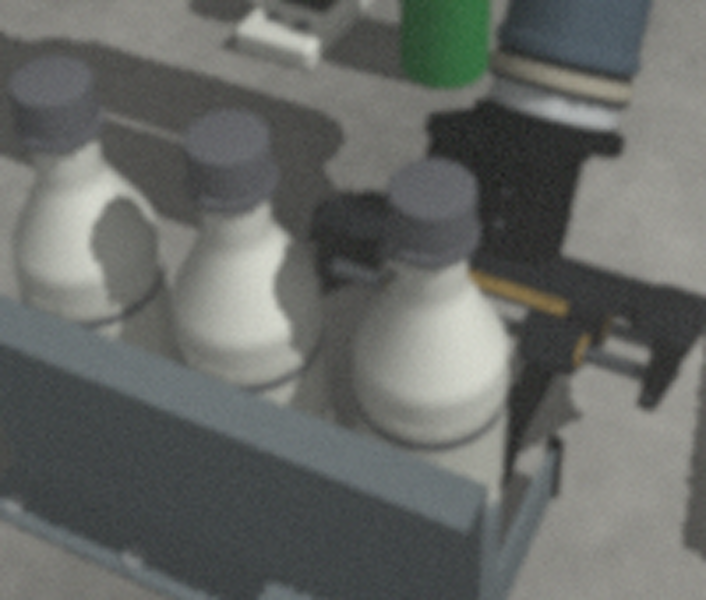

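Emit:
{"api": "send_rows", "payload": {"moves": [[-0.07,0,0.05,0,0,0,0.31],[-0.07,0,0.05,0,0,0,0.31],[-0.05,0,0.03,0,0,0,0.31],[0,0,0,0,0,0,0.31]]}}

```text
time_s: 20.82
position: [0.5961, -0.2375, 0.018]
tcp_rot: [[0.181, 0.975, -0.127], [0.799, -0.221, -0.559], [-0.574, 0.0, -0.819]]
force: [0.2, 2.3, 0.3]
opening: 0.348
```

```bash
cat > caps.py <<'E'
import look as L
from fit import *
s=status.read_state();print(s["time_s"],np.round(s["force"],1),s["position"].round(4))
for cam in ("top","side"):
    T=cloud(vision.capture(cam))
    for xy in ((.426,-.2375),(.507,-.2565),(.590,-.273)):
        cT=cap_fit(T,xy)[0];print(cam,cT,"fwd %.4f lat %.4f"%(cT@L.p,cT@L.lat))
E
python3 caps.py
```

```text
20.825 [0.2 2.3 0.3] [ 0.5961 -0.2375  0.018 ]
top [ 0.426  -0.2378] fwd 0.1375 lat 0.4681
top [ 0.507  -0.2554] fwd 0.1367 lat 0.5510
top [ 0.5907 -0.2734] fwd 0.1357 lat 0.6366
side [ 0.4243 -0.2371] fwd 0.1372 lat 0.4663
side [ 0.506  -0.2553] fwd 0.1369 lat 0.5500
side [ 0.5883 -0.2726] fwd 0.1355 lat 0.6341
```

Emit:
{"api": "send_rows", "payload": {"moves": [[-0.05,0,0.03,0,0,0,0.31],[0,0,0,0,0,0,0.31]]}}

```text
time_s: 21.18
position: [0.5957, -0.239, 0.0181]
tcp_rot: [[0.181, 0.975, -0.127], [0.799, -0.221, -0.559], [-0.574, -0.0, -0.819]]
force: [0.6, 3.0, -1.2]
opening: 0.342
```

```bash
python3 caps.py
```

```text
21.175 [ 0.6  3.  -1.2] [ 0.5957 -0.239   0.0181]
top [ 0.4261 -0.2381] fwd 0.1378 lat 0.4683
top [ 0.5069 -0.2564] fwd 0.1377 lat 0.5511
top [ 0.5895 -0.2751] fwd 0.1377 lat 0.6358
side [ 0.4241 -0.2364] fwd 0.1366 lat 0.4659
side [ 0.5059 -0.2561] fwd 0.1377 lat 0.5501
side [ 0.5882 -0.2741] fwd 0.1370 lat 0.6343
```

Emit:
{"api": "send_rows", "payload": {"moves": [[0.16,0,-0.12,0,0,0,0.31],[0.33,0,-0.23,0,0,0,0.31],[0.4,0,-0.3,0,0,0,0.31],[0.4,0,-0.3,0,0,0,0.31],[0.4,0,-0.3,0,0,0,0.31],[0,0,0,0,0,0,0.31]]}}

```text
time_s: 22.02
position: [0.6079, -0.1862, 0.0195]
tcp_rot: [[0.18, 0.976, -0.126], [0.799, -0.219, -0.56], [-0.574, 0.0, -0.819]]
force: [0.6, -0.7, -0.3]
opening: 0.345
```

```bash
python3 caps.py; python3 - <<'E'
from h import *
for n in ["side","top"]:
    c=vision.capture(n);cv2.imwrite(f"pics/{n}9.png",cv2.resize(c["img"][...,::-1],(640,480)))
    P=cloud(c)
    for o in ["ice_pack_a","vial_carton","logger","tape_roll","marker"]:
        for m in models.masks_of(n,o):
            q=P[m["mask"]&(c["depth"]>0)];print(n,o,round(m["confidence"],2),q.min(0).round(3),q.max(0).round(3))
E
```

```text
22.025 [ 0.6 -0.7 -0.3] [ 0.6079 -0.1862  0.0195]
top [ 0.4261 -0.2377] fwd 0.1374 lat 0.4682
top [ 0.507  -0.2561] fwd 0.1374 lat 0.5511
top [ 0.5902 -0.2746] fwd 0.1370 lat 0.6364
side [ 0.4244 -0.2368] fwd 0.1369 lat 0.4663
side [ 0.506  -0.2561] fwd 0.1376 lat 0.5502
side [ 0.5882 -0.2739] fwd 0.1368 lat 0.6343
side ice_pack_a 0.83 [0.418 0.365 0.009] [0.544 0.516 0.033]
side ice_pack_a 0.62 [ 0.728 -0.255 -0.001] [ 0.833 -0.058  0.033]
side ice_pack_a 0.31 [ 0.303 -0.347 -0.003] [ 0.647 -0.156  0.134]
side vial_carton 0.87 [ 0.279  0.227 -0.001] [0.399 0.427 0.06 ]
side vial_carton 0.63 [ 0.314 -0.348 -0.003] [ 0.646 -0.194  0.134]
side logger 0.86 [ 0.375  0.079 -0.001] [0.451 0.22  0.024]
side marker 0.73 [ 0.744  0.029 -0.003] [0.804 0.146 0.02 ]
side marker 0.52 [ 0.416 -0.302 -0.002] [0.551 0.022 0.239]
top ice_pack_a 0.74 [0.416 0.366 0.002] [0.593 0.534 0.041]
top ice_pack_a 0.68 [ 0.703 -0.254 -0.004] [ 0.83  -0.095  0.133]
top vial_carton 0.97 [ 0.32   0.189 -0.007] [0.403 0.335 0.596]
top tape_roll 0.74 [ 0.627  0.312 -0.005] [0.719 0.407 0.057]
top tape_roll 0.58 [ 0.558 -0.326 -0.   ] [ 0.62  -0.242  0.245]
top marker 0.73 [ 0.746  0.032 -0.003] [0.809 0.148 0.025]
```

View pics/side9.png

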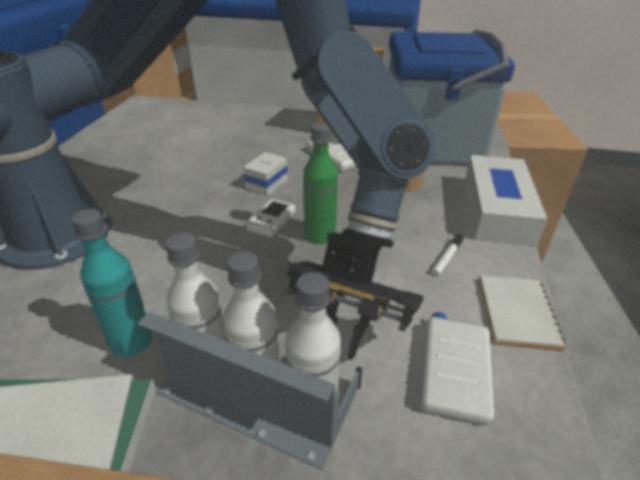

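View pics/top9.png

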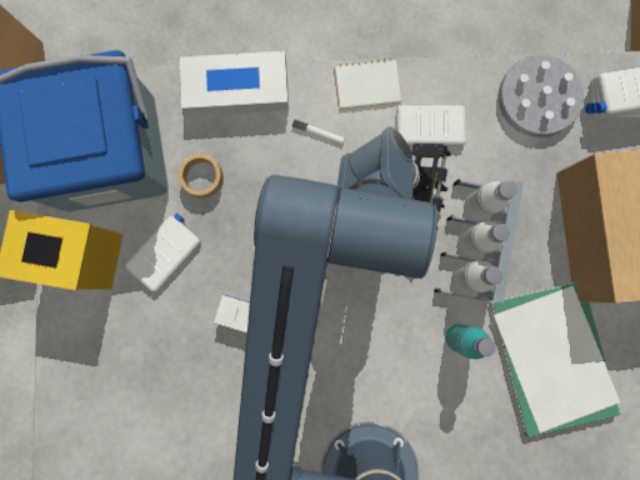

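The side view shows all three white bottles upright in line against the back panel, with the pushed one's cap at about (313,290) in that picture. The top view agrees, with its cap at about (505,190). The bystanders have not moved and the hand is clear, so I'm handing in.

```bash
python3 -c "
from rig import bot;print(bot.hand_in())"
```

```text
the job is handed in; nothing more can be done
None
```

The bottle is standing in the empty bay (the rack's far-x end), upright and against the back panel. I handed the job in at about 22 s of the 50 s allowed; no verdict is reported.

**How it was done:** I tilted the hand 35–45° so that only the fingertips touched the bottle, at about 20 mm height. One finger pushed it past the green look-alike. Then two part-closed fingertips pushed it between the fins and against the panel.

**Last checks:**
- **Position:** after backing the hand off, the bottle's cap was level with the other two to within 1 mm in both cameras. It was about 0–1.5 mm off the middle of the bay.
- **Force:** the tool force I read was at most about 3 N. I read it only between moves, so I did not see the peak while pushing.
- **Other bottles:** the two white ones read within 1 mm of their starting places. The green and turquoise ones look untouched in the pictures.
- **Bystanders:** the ice packs, carton, logger and marker matched their starting positions to within a few millimetres. At the end the logger showed only in the side camera, because the arm hid it from above.
- **Tape roll:** the top camera found the brown ring where it was at the start, but the side camera did not report it at the end.

**Disagreements:** in the final bay, the circle fit on the bottle's wall went wrong because it picked up the panel, so I relied on the caps. Some detections at the end were false: parts of the rack and bottles were labelled as ice pack, carton, marker and tape roll. I ignored those.

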